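Shut the top accessory case, lift it off the stack and put it in its carrier

TASK

The top one of the two stacked wooden accessory cases on the sprung stand was left open. Fold its lid down and press it, without leaning hard on the stack, until the catch snaps and the lid stays flush, then lift only that case off the stack and set it down gently, flat, in the open wooden carrier, still shut. Leave the lower case, the carrier and the things standing round about where they are.

Things in the scene. Friction and masses are not known exactly. Their poses are not given: they have to be found in the camera images.
- open_case_center (a point): Centre of the top case's base, 29 mm above its underside. Dark wood base 130 mm along x and 58 mm across y (the width to grasp). From the underside up: inset foot 116x44 mm, 6 mm high; base body from 6 to 46 mm; the shut lid, 54 mm wide, from 46 to 58 mm; small brass corners on it up to 63 mm. x axis points to the hinge end.
- open_case: The same top case; origin at the centre of its underside, z up, same axes; about 0.55 kg. Hinge knuckles reach 70 mm from its middle at +x, the lid's brass tongue 75 mm at -x. Its foot nests with 2 mm play between the brass corners of the lower case, the underside 58 mm above the lower one's underside.
- stand: Fixed self-levelling steel stand, 172x92 mm, walls 24 mm high, under the stack; origin at the centre of its underside. Its sprung platform carries the lower case 30 mm above the worktop; pressed with more than some 2 to 8 N it sinks, about 0.25 N more per mm, to a hidden stop that lies 3 to 18 mm down, different each time; it rises again when let go.
- shut_case: The lower, shut case of the stack, loose, the same shape and size (63 mm high over its brass corners); origin at the centre of its underside; about 0.6 kg. The top case nests on it with axes parallel. It stands centred on the platform of the stand, axes as the stand.
- case_lid (a joint): Opening angle of the top case's lid, rad: 0 shut flush, 1.57 upright, at most 2.1 leaning back. A hinge spring pushes it up to about upright (0.1 Nm when shut): unless caught it springs open. The catch engages in the last 0.1 rad and takes some 12 to 20 N at the press point; past it the lid snaps flush on a hard stop and stays shut.
- lid_hinge (a point): Hinge line of the top case's lid, at its middle: 65 mm toward +x from the case's centre line and 46 mm above the underside. The lid turns about the case's y axis; opening lifts its free end from -x up and over to +x.
- lid_press (a point): Press point on the lid's outer face (upper face when shut), on its middle line, 110 mm from the hinge line and 12 mm out from the lid's inner face, 20 mm short of the lid's free end (lid 130 mm long). x axis along the lid toward the hinge, z out of the outer face.
- carrier_floor (a point): Centre of the inner floor of the carrier, a fixed light wooden tray 10 mm above the worktop. Inside 166 mm along its x, 76 mm along its y; the two end boards (at +-x) stand 62 mm above the inner floor, with hand holes, the two long sides only 10 mm. The case goes in lengthwise, either way round, foot on the floor.
- carrier: The same carrier; origin at the centre of its underside, 10 mm below the inner floor, axes the same.
- bottle: Bystander: half wine bottle, 58 mm thick, 235 mm tall, standing; origin at its underside.
- steel_cup: Bystander: steel cup with a strap handle, 58x79x92 mm; origin at its underside.
- wine_glass: Bystander: wine glass, 81 mm wide, 202 mm tall; origin at its underside.
- votive: Bystander: low round votive glass, 74 mm wide, 43 mm tall; origin at its underside.
There are look-alikes about, which are no part of the job. Leave any green or turquoise look-alike of the open_case alone.

How it is judged:
On the way, in this order (a step that is already met when the one before it is completed fails the run):
1. the lid is shut and caught while the case still stands on the stack (value of joint case_lid below 0.05 rad and horizontal distance between open_case and shut_case below 0.01 m and z of open_case in the frame of shut_case below 0.064 m), for 0.3 s.
2. the shut case is lifted clear of the lower one, which stays standing (value of joint case_lid below 0.05 rad and z of open_case in the frame of shut_case above 0.075 m and z of shut_case in the frame of stand below 0.036 m), for 0.2 s.
At the end, for the whole second after the job is handed in: The case lies in the carrier, foot flat on its floor (within 4 mm in height, 22 mm of the middle, 0.2 rad of lengthwise, tilt under 0.06 rad), at rest, its lid shut (angle under 0.05 rad); the lower case stands upright within 30 mm of where it was (value of joint case_lid below 0.05 rad and horizontal distance between open_case and carrier_floor below 0.022 m and z of open_case in the frame of carrier_floor below 0.004 m and angle between the x axis of open_case and the x axis of carrier, either way round below 0.2 rad and angle between each of open_case, shut_case's own z axis and vertical below 0.06 rad and linear speed of open_case below 0.02 m/s and distance of shut_case from where it was at the start of the episode below 0.03 m); the robot touches nothing.
It fails at once if the stack is pressed with more than 50 N (contact force between open_case and shut_case above 50 N).
It fails at once if the case is dropped or pressed into the carrier with more than 80 N (contact force between open_case and carrier above 80 N).
It fails at once if the lower case is carried off or knocked away (distance of shut_case from where it was at the start of the episode above 0.03 m or angle between shut_case's own z axis and vertical above 0.3 rad).
It fails at once if a bystander is shifted or knocked over (distance of any of bottle, steel_cup, wine_glass, votive from where it was at the start of the episode above 0.025 m or angle between any of bottle, steel_cup, wine_glass, votive's own z axis and vertical above 0.3 rad).
It also fails if it takes over 58 s, if anything falls off the work surface, if the arm or the gripper's body presses on something with over 40 N, if the wrist force passes 120 N, or if a joint passes its speed limit or range.

ROBOT

A 7-joint arm with a two-finger parallel gripper is mounted at the origin on a cart in front of the work surface, level with it; the furniture and walls round the work are solid. World frame = base frame: x ahead of the robot, y to its left, z up, the work surface at z = 0. Lengths are in m, angles in rad, forces in N, time in s.
With the tool pointing down it reaches from about 0.35 to 0.9 m from the base axis. Payload 8.1 kg.
Tool frame: the origin (TCP) lies between the finger pads; the fingertips stand 8 mm ahead of it and the grasp point (between the pads) lies 11 mm behind it; z points along the fingers, y is the line along which they close (so a half turn about z gives the same grasp; the last joint's range is limited). The gripper opens to 85 mm and grips with 20 to 120 N. Pads are 22 mm wide; open, the fingers measure 114 mm over their backs; the gripper's body (76 mm by 85 mm) begins 54 mm behind the grasp point. The pads swing forward as they close: fully open they stand 13 mm farther back than shut.
Start: joints at [1.012, 0.434, 0.025, 1.573, -0.012, 1.134, -0.075], TCP at [0.275, -0.561, 0.239] pointing down, gripper open.
Joint ranges: [-2.62, 2.62], [-0.44, 2.09], [-1.27, 1.32], [0.08, 2.57], [-1.32, 4.46], [0.12, 2], [-2.74, 2.74]. Speed limits (rad/s): [2.22, 2.22, 3.01, 3.01, 3.14, 3.14, 3.14].

INTERFACE

Orientations are given as a unit quaternion [x, y, z, w].
In Python, from bench import r gives the robot as it stands. The module is installed in compiled form; this text tells all that it offers. Calls block until the motion is done:
- r.goto(position, orientation): joint-space move of the TCP to a pose.
- r.move_l(position, rot=None, v=0.15): straight line of the TCP; rot=None keeps the orientation; v is the mean speed in m/s.
- r.movej(angles): joint-space move.
- r.command_gripper(opening, force=None): opening from 0.0 (shut) to 1.0 (fully open); force is the grip in N (None keeps the last); returns when the fingers have stopped.
- r.pause(seconds).
- r.ik(position, orientation): joint angles nearest the present ones, or None.
- r.state(): the state.
- r.grab_frame(name): name is "scene" or "side" or "wrist"; returns the picture (420x560x3 uint8, red, green, blue); there is no depth.
- r.calibration(name): a dict with "fx", "fy", "cx", "cy" (pixels), "world_from_camera" (4x4, takes a point from camera to world coordinates). Camera axes: x right, y down, z forward; pixel columns grow to the right and rows downward; lengths in m; the calibration is good to about 2 mm. The wrist camera is an equidistant fisheye: a pixel r from the principal point sees the ray r / f radians off the axis. A picture is of the moment at which its call begins: read the wrist's pose just before it. calibration takes no time and is no camera call; for the wrist camera it gives the pose at the moment of the call.
A pose or a line that the arm cannot do raises r.IKError and nothing moves.
- r.hand_in(): hands the job in; it is judged then, once.
The state is a dict: "time": time; "joints": joint angles; "dq": joint speeds; "effort": joint torques, N m; "eef_pos": TCP position; "eef_rot": TCP orientation; "ft_force": force on the tool from outside, world axes, zero at the start; "torque": the same for the moment, N m; "finger_gap": opening from 0.0 (shut) to 1.0 (fully open); "gripper_force": force on a finger pad.
Only numpy, scipy, OpenCV 4.12 (cv2) and the standard library are available. Lean on these libraries where they do the work, as an engineer would, in place of code of your own. Each camera call takes 0.05 s, during which the arm holds its last target. There are 200 camera calls.

## Working session

There is one attempt and no reset: what is moved stays moved. The work goes in short steps, each a Python script; the robot and the scene stay as the last script left them, time stands still between calls to the robot, and variables do not carry over. Pictures are saved under pics/ and viewed, at most 15 in all, crops included, and the job is handed in when it is done.

```bash
mkdir -p pics; python3 - <<'E'
from bench import r
import cv2,numpy as np
for n in("scene","side"):
    im=r.grab_frame(n); cv2.imwrite(f"pics/{n}0.png",im[:,:,::-1])
    c=r.calibration(n); print(n,c["fx"],c["fy"],c["cx"],c["cy"]); print(np.round(c["world_from_camera"],3))
s=r.state(); print(s["time"],s["eef_pos"],s["eef_rot"],s["ft_force"])
E
```

```text
scene 542.8127564168606 542.8127564168606 276.8554107279007 213.90162033120535
[[ 7.470e-01 -5.140e-01  4.210e-01 -1.500e-01]
 [-6.650e-01 -5.800e-01  4.720e-01 -8.010e-01]
 [ 1.000e-03 -6.320e-01 -7.750e-01  1.456e+00]
 [ 0.000e+00  0.000e+00  0.000e+00  1.000e+00]]
side 539.3303943923923 539.3303943923923 282.2376800941712 220.64752434693438
[[-0.997 -0.054  0.05   0.498]
 [-0.071  0.536 -0.842  1.451]
 [ 0.018 -0.843 -0.538  1.023]
 [ 0.     0.     0.     1.   ]]
0.1 [ 0.27485616 -0.56083044  0.23858327] [ 9.74155147e-01  2.25878778e-01 -2.28406348e-04 -6.88471299e-04] [-0.25504337  0.37674696 -0.05291377]
```

View pics/scene0.png

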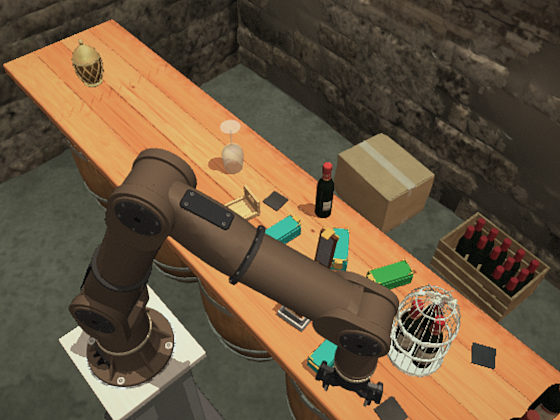

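View pics/side0.png

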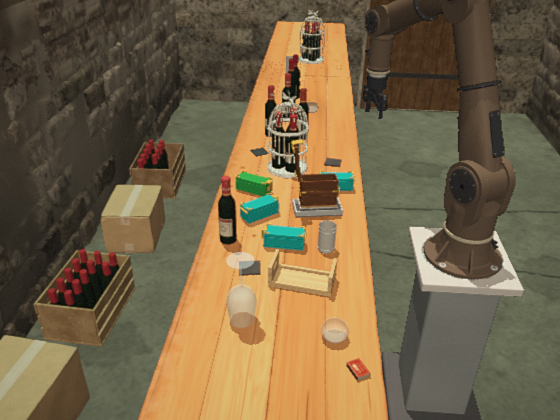

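Side view: the brown stack with its open lid stands on the steel stand at about (318,190). The carrier is at (303,278), bottle (228,215), cup (327,237), wine glass (241,305) and votive (335,330). The look-alikes are turquoise at (262,208), (285,237) and (342,181), and green at (254,183). Only the brown case on the steel stand fits the description. I'll enlarge that area to confirm it.

```bash
cat > h.py <<'E'
from bench import r
import cv2,numpy as np
from scipy.spatial.transform import Rotation as R
def ray(n,u,v,c=None):
    c=c or r.calibration(n); M=np.array(c["world_from_camera"])
    x=(u-c["cx"])/c["fx"]; y=(v-c["cy"])/c["fy"]
    if n=="wrist":
        t=np.hypot(x,y); k=np.sin(t)/t if t>1e-9 else 1; d=np.array([x*k,y*k,np.cos(t)])
    else: d=np.array([x,y,1.])
    return M[:3,3],M[:3,:3]@d
def onz(n,u,v,z,c=None):
    o,d=ray(n,u,v,c); return o+d*(z-o[2])/d[2]
def proj(n,p,c=None):
    c=c or r.calibration(n); M=np.array(c["world_from_camera"]); q=M[:3,:3].T@(np.array(p)-M[:3,3])
    if n=="wrist":
        h=np.hypot(q[0],q[1]); t=np.arctan2(h,q[2]); a=q[:2]/h*t
    else: a=q[:2]/q[2]
    return np.array([c["fx"]*a[0]+c["cx"],c["fy"]*a[1]+c["cy"]])
E
python3 - <<'E'
from h import *
im=cv2.imread("pics/side0.png")[130:310,210:390]
cv2.imwrite("pics/crop1.png",cv2.resize(im,None,fx=3.3,fy=3.3,interpolation=cv2.INTER_CUBIC))
for nm,u,v in(("stand",318,207),("carrier",303,284),("bottle",228,240),("cup",327,248),("glass",241,320),("votive",335,338)): print(nm,onz("side",u,v,0).round(3))
E
```

```text
stand [ 0.469 -0.255  0.   ]
carrier [0.507 0.195 0.   ]
bottle [ 0.764 -0.012  0.   ]
cup [0.435 0.003 0.   ]
glass [0.669 0.365 0.   ]
votive [0.414 0.411 0.   ]
```

View pics/crop1.png

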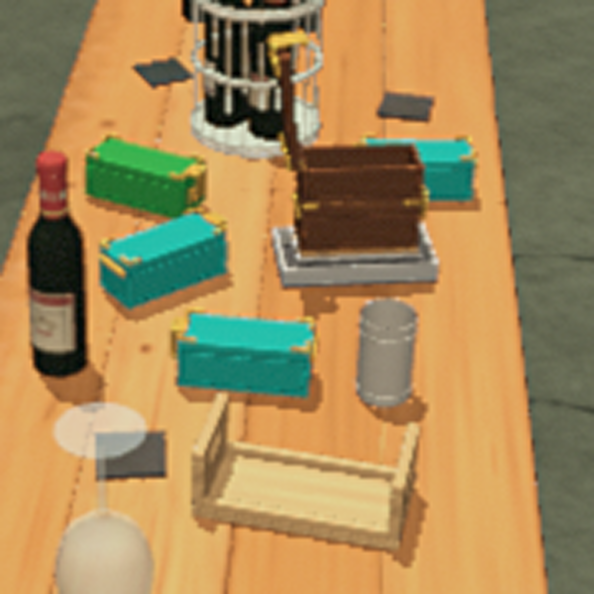

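The brown open-lidded case on the steel stand is the one meant, with the hinge and lid on the left of the side view, which is world +x. Next I'll lift the arm and look straight down from the wrist camera.

```bash
python3 - <<'E'
from h import *
p=r.state()["eef_pos"]
q=[1,0,0,0]
for z in(0.5,0.46,0.42):
    if r.ik([0.42,-0.26,z],q) is not None: break
print(z)
r.move_l([p[0],p[1],0.42]); 
r.goto([0.42,-0.26,z],q)
print(r.state()["time"],r.state()["joints"])
c=r.calibration("wrist"); print(c["fx"],c["cx"],c["cy"],np.round(c["world_from_camera"],3))
im=r.grab_frame("wrist"); cv2.imwrite("pics/w1.png",im[:,:,::-1])
E
```

```text
0.5
2.75 [ 0.50953583  0.12085934 -0.07222311  1.37566011  0.00916737  1.64612115
 -1.13327645]
325.19226210127806 273.1810740471573 209.54723728953005 [[-0.001 -0.963 -0.268  0.487]
 [-1.     0.001 -0.    -0.261]
 [ 0.     0.268 -0.963  0.635]
 [ 0.     0.     0.     1.   ]]
```

View pics/w1.png

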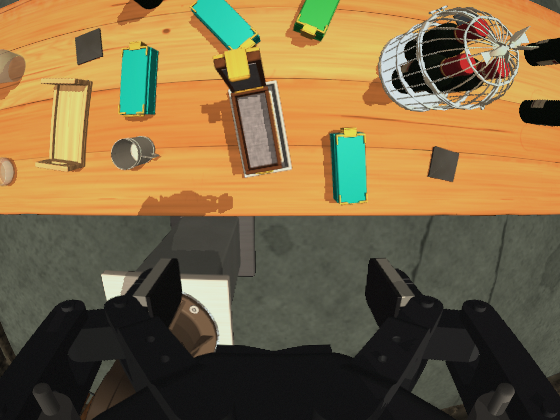

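The wrist view shows the stack centred at about (262,130) with the lid standing up at (238,68), the carrier at (66,125), the cup at (130,152) and turquoise look-alikes around. I'll move closer over the stack and fit the rim there.

```bash
python3 - <<'E'
from h import *
r.move_l([0.52,-0.26,0.40],v=0.2)
c=r.calibration("wrist"); im=r.grab_frame("wrist")[:,:,::-1]; cv2.imwrite("pics/w2.png",im)
print(r.state()["time"],np.round(c["world_from_camera"],4)[:3,3])
# rectify: sample world plane z=0.134, 0.5mm/px, rows=-x, cols=-y
xs=np.arange(0.66,0.34,-0.0006); ys=np.arange(-0.08,-0.44,-0.0006)
X,Y=np.meshgrid(xs,ys,indexing="ij"); M=np.array(c["world_from_camera"])
P=np.stack([X,Y,0*X+0.134],-1)-M[:3,3]; Q=P@M[:3,:3]
h=np.hypot(Q[...,0],Q[...,1]); t=np.arctan2(h,Q[...,2])
out=cv2.remap(im,(c["fx"]*Q[...,0]/h*t+c["cx"]).astype(np.float32),(c["fy"]*Q[...,1]/h*t+c["cy"]).astype(np.float32),cv2.INTER_LINEAR)
cv2.imwrite("pics/rect.png",out); print(out.shape)
E
```

```text
3.7083 [ 0.5869 -0.2605  0.5365]
(534, 600, 3)
```

View pics/rect.png

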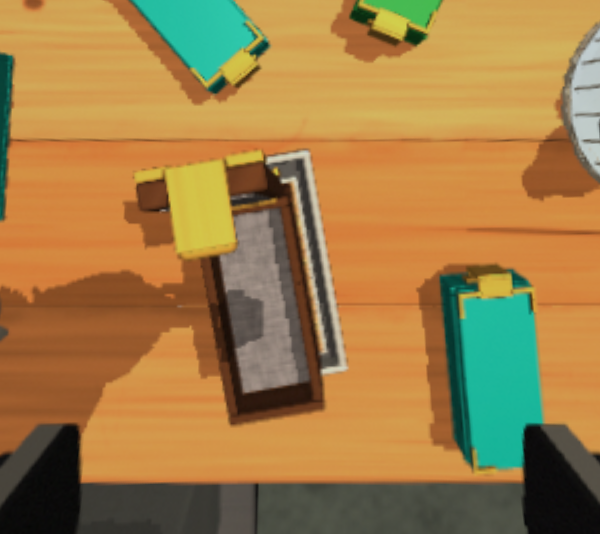

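The rectified view at z=0.134 shows the rim's front corners at (231,423) and (324,405), 57 mm apart, which fits the 58 mm width. The long edges give a yaw of about 9.6° and the centre comes out near (0.476,-0.236). I'll cross-check that against the side picture, get the lid angle and find the carrier.

```bash
python3 - <<'E'
from h import *
C=np.array([0.4757,-0.2357]); a=np.radians(9.6); Rz=R.from_euler("z",a)
im=cv2.imread("pics/side0.png")[130:310,210:390]; im=cv2.resize(im,None,fx=4.4,fy=4.4,interpolation=cv2.INTER_CUBIC)[:600]
im=np.ascontiguousarray(im[:,:])
def draw(pts,col):
    q=[((proj("side",p)+.5-[210,130])*4.4-.5) for p in pts]; cv2.polylines(im,[np.int32(np.round(q))],True,col,1)
def rect(l,w,z,c=C,rz=Rz): return [rz.apply([sx*l/2,sy*w/2,0])+[*c,z] for sx,sy in((1,1),(1,-1),(-1,-1),(-1,1))]
draw(rect(.13,.058,.134),(255,255,255)); draw(rect(.172,.092,.0),(255,0,255)); draw(rect(.172,.092,.024),(0,255,255))
for th in(1.45,1.57,1.7):
    e=np.array([.065-.130*np.cos(th),0,.134+.130*np.sin(th)]); draw([Rz.apply([e[0],s*.027,e[2]])+[*C,0] for s in(1,-1)],(0,0,255))
# carrier: light wood mask in w1 (wrist view 1)
cv2.imwrite("pics/chk.png",im)
E
```

```text
(no output)
```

View pics/chk.png

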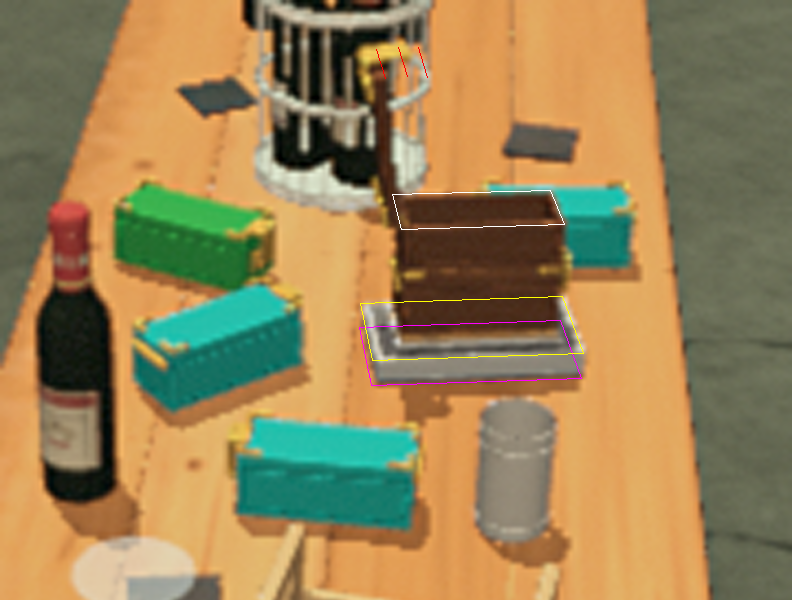

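The projection fits the side picture to within 1–2 px, and the lid stands at about 1.7 rad. Now I'll close the gripper, go behind the lid and fold it down while watching the force.

```bash
cat >> h.py <<'E'
C=np.array([0.4757,-0.2357]); A=np.radians(9.6); Rz=R.from_euler("z",A)
def q(yaw): return (R.from_euler("z",yaw)*R.from_quat([1,0,0,0])).as_quat()
def loc(x,z,y=0): return Rz.apply([x,y,0])+[*C,z]
def F(): return np.array(r.state()["ft_force"])
E
python3 - <<'E'
from h import *
r.command_gripper(0.0,40)
r.goto(loc(.145,.36),q(A))
r.move_l(loc(.145,.240),v=0.15)
f0=F(); print(r.state()["time"],r.state()["finger_gap"],f0.round(2))
for th in np.arange(1.6,0.14,-0.1):
    d=.108+.011*(1.6-th)/1.6
    P=np.array([.065-d*np.cos(th)+.012*np.sin(th),.134+d*np.sin(th)+.012*np.cos(th)])
    r.move_l(loc(P[0]+.011,P[1]+.008),v=0.12)
    df=F()-f0; print(round(th,2),df.round(1))
    if np.abs(df).max()>12: print("stop"); break
print(r.state()["time"],r.state()["eef_pos"])
im=r.grab_frame("side"); cv2.imwrite("pics/side1.png",im[:,:,::-1])
cv2.imwrite("pics/side1c.png",cv2.resize(im[120:240,240:400,::-1],None,fx=4,fy=4,interpolation=cv2.INTER_CUBIC))
E
```

```text
5.9667 0.0015053247794384235 [-0.52  0.02 -0.02]
1.6 [ 0.5 -0.5 -0. ]
1.5 [1.  0.1 0.2]
1.4 [-0.1 -1.2  0. ]
1.3 [ 0.6  0.6 -0.7]
1.2 [ 0.9 -1.3 -0.1]
1.1 [0.3 0.4 1.4]
1.0 [ 0.6 -0.1 -0.5]
0.9 [0.3 0.5 0.8]
0.8 [ 0.   0.  -0.6]
0.7 [ 0.8 -1.2  0.2]
0.6 [-0.3  0.9  0.5]
0.5 [ 0.8 -0.5  0. ]
0.4 [ 0.5 -0.2  0.1]
0.3 [-0.5 -0.7  0.7]
0.2 [ 0.4 -0.5  1. ]
10.075 [ 0.43911381 -0.24175159  0.17712213]
```

View pics/side1c.png

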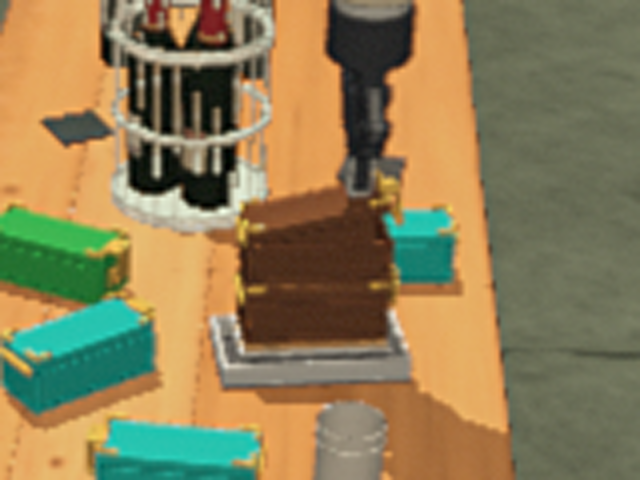

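The lid is folded down to about 0.25 rad with the fingertips on its free end. Now the force-guarded press.

```bash
python3 - <<'E'
from h import *
p=np.array(r.state()["eef_pos"]); t=loc(-.043,p[2]); r.move_l(t,v=0.05)
z=p[2]; pk=0; log=[]; f0=0
for i in range(160):
    f=F()[2]
    z-=0.001 if f<8 else 0.0005
    r.move_l([t[0],t[1],z],v=0.02)
    f=np.mean([F()[2]]); pk=max(pk,f); log.append((round(z*1e3,1),round(f,1)))
    if f>32 or (pk>11 and f<pk-6) or z<0.125: break
print(log,r.state()["time"],r.state()["eef_pos"])
E
```

```text
[(np.float64(176.4), np.float64(0.9)), (np.float64(175.4), np.float64(0.1)), (np.float64(174.4), np.float64(-0.6)), (np.float64(173.4), np.float64(0.9)), (np.float64(172.4), np.float64(-0.3)), (np.float64(171.4), np.float64(-0.4)), (np.float64(170.4), np.float64(0.9)), (np.float64(169.4), np.float64(0.5)), (np.float64(168.4), np.float64(-0.0)), (np.float64(167.4), np.float64(-0.0)), (np.float64(166.4), np.float64(-0.4)), (np.float64(165.4), np.float64(-0.8)), (np.float64(164.4), np.float64(0.4)), (np.float64(163.4), np.float64(-0.8)), (np.float64(162.4), np.float64(4.7)), (np.float64(161.4), np.float64(6.6)), (np.float64(160.4), np.float64(4.5)), (np.float64(159.4), np.float64(6.6)), (np.float64(158.4), np.float64(7.1)), (np.float64(157.4), np.float64(7.0)), (np.float64(156.4), np.float64(7.8)), (np.float64(155.4), np.float64(6.6)), (np.float64(154.4), np.float64(7.3)), (np.float64(153.4), np.float64(8.0)), (np.float64(152.4), np.float64(8.4)), (np.float64(151.9), np.float64(8.1)), (np.float64(151.4), np.float64(9.4)), (np.float64(150.9), np.float64(10.6)), (np.float64(150.4), np.float64(11.9)), (np.float64(149.9), np.float64(12.1)), (np.float64(149.4), np.float64(11.0)), (np.float64(148.9), np.float64(10.1)), (np.float64(148.4), np.float64(8.4)), (np.float64(147.9), np.float64(7.8)), (np.float64(146.9), np.float64(7.3)), (np.float64(145.9), np.float64(7.6)), (np.float64(144.9), np.float64(8.4)), (np.float64(144.4), np.float64(7.9)), (np.float64(143.4), np.float64(9.5)), (np.float64(142.9), np.float64(14.6)), (np.float64(142.4), np.float64(18.6)), (np.float64(141.9), np.float64(23.2)), (np.float64(141.4), np.float64(26.5)), (np.float64(140.9), np.float64(30.4)), (np.float64(140.4), np.float64(36.2))] 21.65 [ 0.43310844 -0.24359117  0.14287525]
```

The force shows the stand sinking, the catch passing at about 12 N, then a hard stop. I'll back off and check that the lid stays shut.

```bash
python3 - <<'E'
from h import *
p=np.array(r.state()["eef_pos"]); r.move_l([p[0],p[1],.26],v=0.15)
r.command_gripper(1.0)
r.move_l(loc(0,.26),v=0.2)
im=r.grab_frame("side")[:,:,::-1]; a=cv2.resize(im[150:240,270:370],(400,360),interpolation=cv2.INTER_CUBIC)
c=r.calibration("wrist"); w=r.grab_frame("wrist")[:,:,::-1]; cv2.imwrite("pics/w3.png",w)
b=np.zeros((360,400,3),np.uint8); b[:300]=cv2.resize(w,(400,300))
# carrier rectified at z=.072 from the first wrist picture
cv2.imwrite("pics/shut.png",np.hstack([a,b])); print(r.state()["time"],c["world_from_camera"],r.state()["joints"])
E
```

```text
23.85 [[ 1.67485792e-01 -9.49845170e-01 -2.64088361e-01  5.41978793e-01]
 [-9.85874460e-01 -1.61431235e-01 -4.46262955e-02 -2.24437278e-01]
 [-2.44039209e-04  2.67832241e-01 -9.63465532e-01  3.95151323e-01]
 [ 0.00000000e+00  0.00000000e+00  0.00000000e+00  1.00000000e+00]] [ 0.49016623  0.27442686 -0.16455323  1.76194937  0.04992437  1.10997872
 -1.09418798]
```

View pics/shut.png

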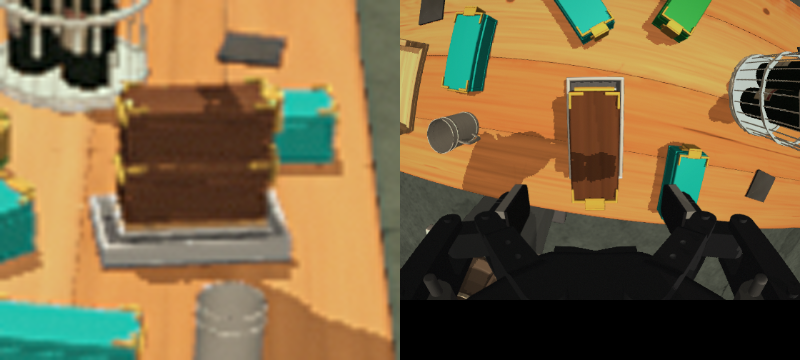

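The lid is shut flush and the stack is unmoved. I'll take a quick picture over the carrier and measure both it and the lid by masks.

```bash
cat >> h.py <<'E'
def rectify(im,c,x0,x1,y0,y1,z,s=0.0006):
    xs=np.arange(x1,x0,-s); ys=np.arange(y1,y0,-s); X,Y=np.meshgrid(xs,ys,indexing="ij"); M=np.array(c["world_from_camera"])
    Q=(np.stack([X,Y,0*X+z],-1)-M[:3,3])@M[:3,:3]; h=np.hypot(Q[...,0],Q[...,1]); t=np.arctan2(h,Q[...,2])
    return cv2.remap(im,(c["fx"]*Q[...,0]/h*t+c["cx"]).astype(np.float32),(c["fy"]*Q[...,1]/h*t+c["cy"]).astype(np.float32),cv2.INTER_LINEAR)
E
python3 - <<'E'
from h import *
import pickle
c=r.calibration("wrist"); w=cv2.imread("pics/w3.png")
o=rectify(w,c,.38,.58,-.32,-.15,.146); hsv=cv2.cvtColor(o,cv2.COLOR_BGR2HSV)
m=((hsv[...,0]<14)&(hsv[...,2]<135)&(hsv[...,2]>25)&(hsv[...,1]>80)).astype(np.uint8)
m=cv2.morphologyEx(m,cv2.MORPH_OPEN,np.ones((7,7)))
k=max(cv2.findContours(m,0,2)[0],key=cv2.contourArea); b=cv2.minAreaRect(k); 
print("lid",.58-b[0][1]*.0006,-.15-b[0][0]*.0006,np.array(b[1])*.6,b[2])
r.goto([.53,.19,.38],q(A))
c=r.calibration("wrist"); w=r.grab_frame("wrist")[:,:,::-1]; cv2.imwrite("pics/w4.png",w); pickle.dump(c,open("c4.pkl","wb"))
o2=rectify(w,c,.40,.62,.05,.33,.02,.0008)
cv2.imwrite("pics/car.png",np.hstack([cv2.resize(o2,None,fx=1.3,fy=1.3),cv2.resize(o,None,fx=1.07,fy=1.07)[:357]] if False else [o2])); print(o2.shape,o.shape,r.state()["time"])
E
```

```text
lid 0.4746668395996093 -0.23520101623535156 [125.923526   55.3905899] 80.09581756591797
(275, 350, 3) (334, 284, 3) 25.5333
```

View pics/car.png

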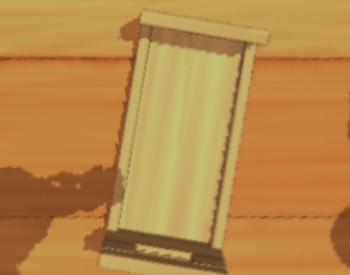

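The carrier picture shows the long sides' outer edges at (140,25)–(106,228) and (256,42)–(222,248), 91.5 mm apart, and the inner ends at rows ~35 and ~238, about 167 mm apart against 166 given. So its centre is about (0.509,0.186) and its yaw about -9.4°. The lid measured (0.4747,-0.2352) at 9.9°, which agrees with the earlier estimate. Now I'll grasp and lift.

```bash
python3 - <<'E'
from h import *
a=np.radians(9.75); x,y=.475,-.2354
r.goto([x,y,.26],q(a)); r.move_l([x,y,.16],v=0.15); r.move_l([x,y,.110],v=0.06)
f0=F(); print(r.state()["time"],f0.round(1))
r.command_gripper(0.0,45); s=r.state(); print("gap",s["finger_gap"],s["gripper_force"],F().round(1))
r.move_l([x,y,.135],v=0.04); r.pause(.2)
f=np.mean([(r.pause(.03),F())[1] for _ in range(5)],0); print("lift",f.round(1),r.state()["time"])
w=r.grab_frame("side")[:,:,::-1]; cv2.imwrite("pics/side2.png",cv2.resize(w[140:240,260:380],None,fx=4,fy=4,interpolation=cv2.INTER_CUBIC))
E
```

```text
28.9667 [-0.2  0.3  0.9]
gap 0.6676044114936175 57.51408576965332 [-1.4  0.8  5.1]
lift [ 0.2 -0.4 -5.5] 30.475
```

View pics/side2.png

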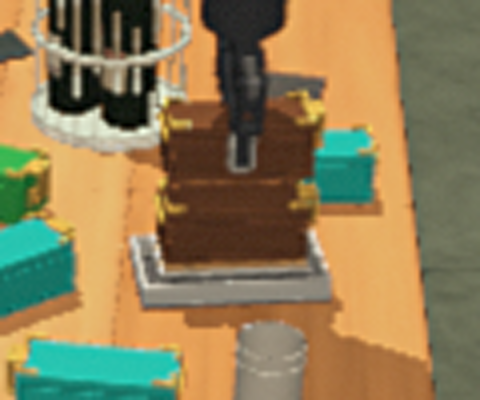

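Only the top case came up: the load reads 5.5 N, the lid is shut and the lower case is still on the stand. Carrying it to the carrier and lowering it under force guard.

```bash
python3 - <<'E'
from h import *
x,y,b=.509,.186,np.radians(-9.4)
r.move_l([.475,-.2354,.27],v=0.15)
r.move_l([x,y,.27],rot=q(b),v=0.2)
r.move_l([x,y,.12],v=0.12); print(r.state()["time"],r.state()["eef_pos"],r.state()["finger_gap"])
im=r.grab_frame("side")[:,:,::-1]; w=r.grab_frame("wrist")[:,:,::-1]
cv2.imwrite("pics/pre.png",np.hstack([cv2.resize(im[215:315,240:360],(400,333)),cv2.resize(w,(400,300))[:300].copy() if False else cv2.copyMakeBorder(cv2.resize(w,(400,300)),0,33,0,0,0)]))
E
```

```text
35.2417 [0.50949827 0.18623575 0.12068935] 0.6702595534027012
```

View pics/pre.png

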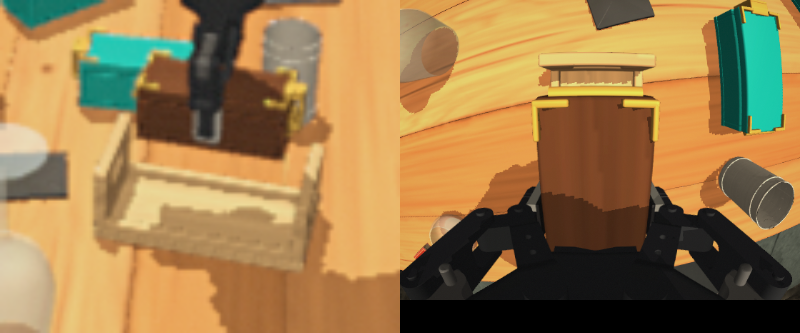

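The case is in line with the carrier in both views (end board at 540–655 px, case at 538–655 px). Lowering.

```bash
python3 - <<'E'
from h import *
x,y=.509,.186
f0=np.mean([(r.pause(.03),F())[1] for _ in range(5)],0)
z=.12; log=[]
while z>.026:
    z-= .010 if z>.08 else (.004 if z>.042 else .001)
    r.move_l([x,y,z],v=0.05)
    d=F()-f0; log.append((round(z*1e3),*d.round(1).tolist()))
    if d[2]>4.5 or np.hypot(d[0],d[1])>8: break
print(log[-8:],r.state()["time"],r.state()["eef_pos"])
im=r.grab_frame("side")[:,:,::-1]; cv2.imwrite("pics/low.png",cv2.resize(im[215:315,240:360],None,fx=4,fy=4,interpolation=cv2.INTER_CUBIC))
E
```

```text
[(39, -0.1, 1.1, 0.2), (38, 0.1, 0.1, 0.9), (37, -0.4, 0.1, -0.6), (36, -0.3, 0.2, -0.3), (35, -0.4, 0.2, 0.7), (34, -0.5, 0.2, 0.5), (33, -0.1, 0.4, -0.2), (32, -3.4, -1.4, 13.2)] 41.5083 [0.50905315 0.18602094 0.03280416]
```

View pics/low.png

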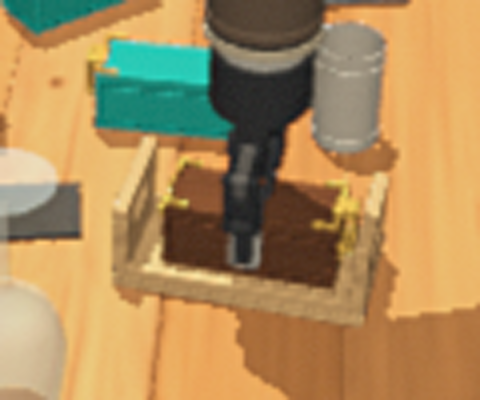

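The case touched the floor at the predicted height and sits inside the carrier. I'll release, retreat and check.

```bash
python3 - <<'E'
from h import *
r.command_gripper(1.0); print(F().round(1))
r.move_l([.509,.186,.09],v=0.05); r.move_l([.509,.186,.30],v=0.2)
r.pause(.3)
im=r.grab_frame("side")[:,:,::-1]; w=r.grab_frame("wrist")[:,:,::-1]
cv2.imwrite("pics/end.png",np.hstack([cv2.resize(im[140:315,230:380],(400,467)),cv2.copyMakeBorder(cv2.resize(w,(400,300)),0,167,0,0,0)])); print(r.state()["time"],F().round(1))
E
```

```text
[ 0.5 -0.1  0.5]
44.8667 [-0.4  0.2 -0.1]
```

View pics/end.png

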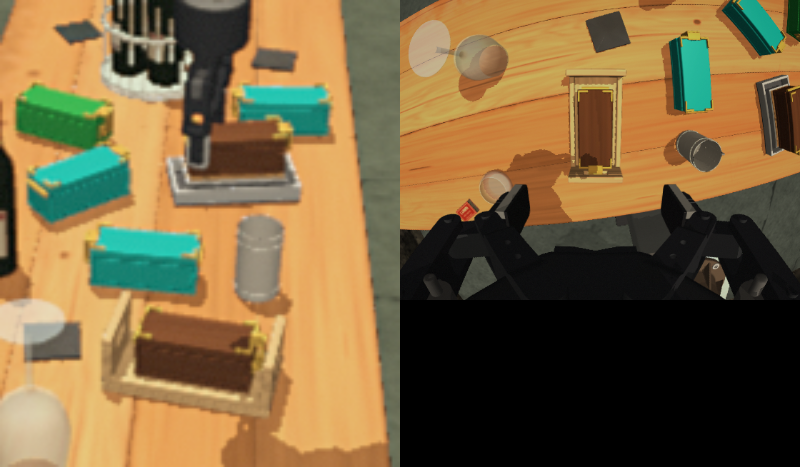

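The case lies flat and shut in the carrier, the lower case is still on the stand, and nothing around them has moved.

```bash
python3 -c "
from bench import r
print(r.hand_in())"
```

```text
the job is handed in; nothing more can be done
None
```

I pressed the lid shut until the catch snapped, lifted only the top case off the stack and set it flat and still shut in the carrier, then handed the job in; the final pictures showed the lower case and bystanders in place, but no verdict came back.

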